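# Switch on the guarded bench supply

### The arm

A 6-joint arm with a two-finger parallel gripper is mounted at the origin on a cart in front of the work surface, level with it; the furniture and walls round the work are solid. World frame = base frame: x ahead of the robot, y to its left, z up, the work surface at z = 0. Lengths are in m, angles in rad, forces in N, time in s.
With the tool pointing down it reaches from about 0.325 to 0.925 m from the base axis. Payload 3.1 kg.
Tool frame: the origin (TCP) lies on the centre line of the jaws, within the pads' length; the fingertips stand 11 mm ahead of it and the grasp point (between the pads) lies 8 mm behind it; z points along the fingers, y is the line along which they close (so a half turn about z gives the same grasp; the last joint's range is limited). The gripper opens to 85 mm and grips with 20 to 120 N. Pads are 22 mm wide; open, the fingers measure 114 mm over their backs; the gripper's body (76 mm by 85 mm) begins 54 mm behind the grasp point. The pads swing forward as they close: fully open they stand 13 mm farther back than shut.
Start: joints at [-1.404, 0.217, 1.613, -0, 1.311, -0.112], TCP at [0.172, -0.601, 0.242] pointing down, gripper open.
Joint ranges: [-2.75, 2.75], [-0.78, 2.1], [0.31, 2.55], [-1.13, 4.27], [0.13, 2.63], [-2.58, 2.58]. Speed limits (rad/s): [2.79, 2.79, 3.14, 3.14, 3.14, 3.14].

### API

Orientations are given as a unit quaternion [x, y, z, w].
In Python, from plant import ctrl, gripper_to, kin, vision, sign_off gives the robot as it stands. Calls block until the motion is done:
- ctrl.move_pose(position, orientation): joint-space move of the TCP to a pose.
- ctrl.move_linear(position, max_speed=0.15, orientation=None): straight line of the TCP; orientation=None keeps the orientation; max_speed is the mean speed in m/s.
- ctrl.movej(angles): joint-space move.
- gripper_to(opening, newtons=None): finger opening in m; newtons is the grip in N (None keeps the last); returns when the fingers have stopped.
- ctrl.sleep(seconds).
- kin.inverse_kinematics(position, orientation): joint angles nearest the present ones, or None.
- vision.camera(name): name is "scene" or "top"; returns a dict with "pixels" (420x560x3 uint8, red, green, blue), "range_z" (420x560 float32, m along the optical axis (not along the pixel's ray), 0 where there is no reading), "intrinsics" (3x3 intrinsics, pixels), "R" (3x3) and "t" (3): a world point X has camera coordinates R X + t. Camera axes: x right, y down, z forward; pixel columns grow to the right and rows downward; lengths in m; the calibration is good to about 2 mm. A picture is of the moment at which its call begins.
A pose or a line that the arm cannot do raises ctrl.PlanningError and nothing moves.
- sign_off(): hands the job in; it is judged then, once.
Readings, each from a call of its own:
- ctrl.current_time(): time.
- ctrl.current_joint_pos(): joint angles.
- ctrl.current_dq(): joint speeds.
- ctrl.current_effort(): joint torques, N m.
- ctrl.current_tcp_pos(): TCP position.
- ctrl.current_orientation(): TCP orientation.
- ctrl.current_force(): force on the tool from outside, world axes, zero at the start.
- ctrl.current_ft_torque(): the same for the moment, N m.
- ctrl.current_gripper_width(): finger opening in m.
- ctrl.current_finger_force(): force on a finger pad.
Only numpy, scipy, OpenCV 4.12 (cv2) and the standard library are available. Lean on these libraries where they do the work, as an engineer would, in place of code of your own. Each camera call takes 0.05 s, during which the arm holds its last target. There are 200 camera calls.

### The job

Switch on the bench supply box that has the round dial: with closed fingertips lift its hinged guard by the lip and fold it back until it stays open, push the toggle beneath all the way over to the back, then nudge the guard forward so that it drops fully shut over the toggle. Only touch and push gently, never gripping anything; leave the other supply box with the two posts off and its guard shut, and leave the loose parts on the bench where they are.

Things in the scene. Friction and masses are not known exactly. Their poses are not given: they have to be found in the camera images.
- dial_box: the supply box to switch on: grey, bolted down, 100 deep (own x, front to back) x 190 wide (y) x 70 mm to its flat panel, marked by ONE ROUND WHITE-FACED DIAL (38 mm across, 11 tall) at own x = +25, y = -71 mm. Origin on the bench under the toggle pivot; x points to the back, away from the robot (yaw within 0.35 rad). Front face x = -24 mm, back +76 mm
- dial_guard (a joint): angle of its black hood guard (60 g): 0 shut, grows as the lip is lifted and folded back, stop 2.1 rad. Its balance lies at about 1.2: below that it drops shut, beyond it falls back and stays open; about 0.3 N lifts it at the lip. Shut it spans own x = -30 to +26, y = +-39.5 mm, up to z = 120 mm; fully back x = +20 to +80, up to z = 162 mm. Walls 3 mm
- dial_hinge (a point): middle of the guard's hinge line, at the back: own x = +26, z = 92 mm; the line runs along own y. The fixed hinge lugs beside it reach y = +-48 mm and z = 97 mm
- dial_lip (a point): middle of the lower front edge of the guard's flat lip (60 mm wide along y, 3 mm thick), which juts forward from the foot of the guard's front wall; shut: own x = -46, z = 84 mm, so it overhangs the box's front by 22 mm with free space beneath it down to the bench. Moves with the guard
- dial_ball (a point): centre of the 12 mm steel ball on the end of the toggle beneath the guard, 28 mm from its pivot (own x = 0, y = 0, z = 78 mm) on a rod 8 mm thick. A bushing 24 mm across stands 4 mm over the panel round the pivot
- dial_toggle (a joint): angle of that toggle: 0 = off, leaning 0.5 rad to the box's front; 1.0 = on, leaning 0.5 rad to the back, hard stop; 0.7 or more counts as on; starts at 0 to 0.12. Stays where it is left; 2 to 4 N moves it
- post_box: the other supply box, to be left alone: the same box, guard and toggle, but with TWO SMALL STEEL POSTS (12 mm across, 20 mm tall) where the first has its dial (own y = -71 mm). Origin and axes alike
- post_guard (a joint): guard angle of the other box, 0 shut
- post_toggle (a joint): toggle angle of the other box, 0 off, 1.0 on
- servo_piston: bystander, loose: silver stemmed piston, 52 mm across, 61 mm tall, upright; origin under its centre
- planet_carrier: bystander, loose: grey gear, 66 mm across, 30 mm tall; origin under its centre
- bronze_bushing: bystander, loose: bronze ring, 38 mm across, 18 mm tall; origin under its centre
- driver_red_stub: bystander, loose: short red screwdriver, 98 mm long, 30 mm tall, lying; origin under its middle
- oil_cap: bystander, loose: black screw cap, 40 mm across, 36 mm tall; origin under its centre
- hex_bolt: bystander, loose: bolt, 68 mm long, 20 mm tall, lying; origin under its middle
- bearing_carton: bystander, loose: small red carton, 64x63x36 mm; origin under its centre

How it is judged:
On the way, in this order (a step that is already met when the one before it is completed fails the run):
1. the guard of the box with the dial is folded up, its toggle still off (value of joint dial_guard above 0.8 rad and value of joint dial_toggle below 0.4 rad), for 0.05 s.
2. its toggle is pushed over to on while the guard is open (value of joint dial_toggle above 0.7 rad and value of joint dial_guard above 0.8 rad), for 0.05 s.
At the end, for the whole second after the job is handed in: The toggle of the box with the dial is on (0.7 rad or more of 1.0), its guard is shut (under 0.04 rad), the other box's toggle is off (under 0.25 rad) and its guard shut, and every loose part is within 25 mm of where it stood (value of joint dial_toggle above 0.7 rad and value of joint each of dial_guard, post_guard below 0.04 rad and value of joint post_toggle below 0.25 rad and distance of each of servo_piston, planet_carrier, bronze_bushing, driver_red_stub, oil_cap, hex_bolt, bearing_carton from where it was at the start of the episode below 0.025 m); the robot touches nothing.
It fails at once if the other box's guard was lifted or its toggle pushed (value of joint post_guard above 0.15 rad or value of joint post_toggle above 0.3 rad).
It fails at once if the guard was gripped or forced (over 30 N) (contact force between dial_guard and the fingers above 30 N).
It fails at once if the toggle was gripped or forced (over 40 N) (contact force between dial_toggle and the fingers above 40 N).
It fails at once if a loose part was lifted or shoved (more than 25 mm) (distance of any of servo_piston, planet_carrier, bronze_bushing, driver_red_stub, oil_cap, hex_bolt, bearing_carton from where it was at the start of the episode above 0.025 m).
It also fails if it takes over 56 s, if anything falls off the work surface, if the arm or the gripper's body presses on something with over 40 N, if the wrist force passes 120 N, or if a joint passes its speed limit or range.

## Working session

There is one attempt and no reset: what is moved stays moved. The work goes in short steps, each a Python script; the robot and the scene stay as the last script left them, time stands still between calls to the robot, and variables do not carry over. Pictures are saved under pics/ and viewed, at most 10 in all, crops included, and the job is handed in when it is done.

```bash
mkdir -p pics; ls
python3 - <<'E'
from plant import ctrl,vision
import numpy as np,cv2
for n in("scene","top"):
    c=vision.camera(n); np.savez('cam_'+n,**c); cv2.imwrite(f'pics/{n}0.png',c['pixels'][...,::-1])
    print(n,c['intrinsics'].tolist(),(-c['R'].T@c['t']).round(3),c['R'].round(2).tolist())
print(ctrl.current_time(),ctrl.current_orientation(),ctrl.current_gripper_width())
E
```

```text
pics
scene [[481.0264287731816, 0.0, 290.4363780076127], [0.0, 481.0264287731816, 209.40002178202016], [0.0, 0.0, 1.0]] [0.031 0.606 0.987] [[-0.78, -0.62, -0.01], [-0.47, 0.6, -0.65], [0.42, -0.5, -0.76]]
top [[443.3672045442463, 0.0, 287.73024740873296], [0.0, 443.3672045442463, 209.32204036682086], [0.0, 0.0, 1.0]] [0.313 0.033 1.358] [[0.02, -1.0, 0.0], [-0.98, -0.02, -0.18], [0.18, 0.0, -0.98]]
0.1 [ 9.90298521e-01  1.38951593e-01 -4.43088066e-05 -1.13701745e-03] 0.08558847349095303
```

View pics/top0.png

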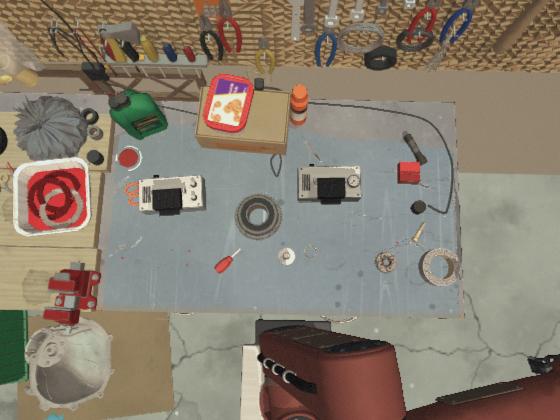

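View pics/scene0.png

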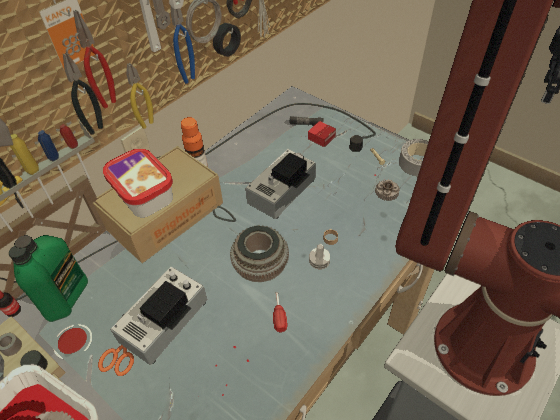

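The top view shows the dial box near (330,184) with its dial at (354,181), and the post box near (171,195). Next I'll measure the dial box from the range data.

```bash
cat > h.py <<'E'
import numpy as np,cv2
def cloud(c):
    K=c['intrinsics'];d=c['range_z'];v,u=np.mgrid[:420,:560]
    P=np.stack([(u-K[0,2])/K[0,0]*d,(v-K[1,2])/K[1,1]*d,d],-1)
    return (P-c['t'])@c['R']
E
python3 - <<'E'
from h import *
for n,(u0,u1,v0,v1) in (('top',(290,370,155,210)),('scene',(240,325,140,225))):
    c=dict(np.load(f'cam_{n}.npz'));W=cloud(c);ok=c['range_z']>0
    S=W[v0:v1,u0:u1][ok[v0:v1,u0:u1]];px=c['pixels'][v0:v1,u0:u1][ok[v0:v1,u0:u1]].astype(int)
    print(n,'hist z',np.histogram(S[:,2],np.arange(-.01,.15,.01))[0])
    a=S[(S[:,2]>.06)&(S[:,2]<.13)]
    r=cv2.minAreaRect((a[:,:2]*1000).astype(np.float32));print('box+guard',r)
    b=S[(S[:,2]>.06)&(S[:,2]<.078)];r=cv2.minAreaRect((b[:,:2]*1000).astype(np.float32));print('panel',r, np.median(b[:,2]))
    g=S[(S[:,2]>.112)];r=cv2.minAreaRect((g[:,:2]*1000).astype(np.float32));print('guardtop',r,np.median(g[:,2]),len(g))
    w=S[(px.min(1)>170)&(S[:,2]>.076)&(S[:,2]<.09)];print('dial',len(w),w.mean(0) if len(w) else 0)
    dk=S[(px.max(1)<60)&(S[:,2]>.075)];print('dark',cv2.minAreaRect((dk[:,:2]*1000).astype(np.float32)))
    cv2.imwrite(f'pics/{n}1.png',cv2.resize(c['pixels'][v0:v1,u0:u1,::-1],None,fx=7,fy=7,interpolation=cv2.INTER_CUBIC))
E
```

```text
top hist z [ 688 1337   38   27   30   46   29  636  735  192   56   27  235  307
    0]
box+guard ((621.4024047851562, -84.4335708618164), (122.0328140258789, 190.0295867919922), 1.9561030864715576)
panel ((632.515869140625, -83.9886703491211), (100.26869201660156, 189.72219848632812), 2.4010725021362305) 0.07019520273142074
guardtop ((603.936767578125, -85.428466796875), (56.44940185546875, 79.45335388183594), 1.71934974193573) 0.12045316090831552 536
dial 9 [ 0.6407172  -0.15819656  0.08128543]
dark ((597.223876953125, -97.09487915039062), (69.79451751708984, 102.87828063964844), 1.1922404766082764)
scene hist z [1211 3121  189  181  178  162  141  546  552  144  112   95  272  281
    0]
box+guard ((621.6190185546875, -85.96280670166016), (121.14574432373047, 190.65628051757812), 2.321817636489868)
panel ((631.911865234375, -85.54546356201172), (100.54295349121094, 190.65628051757812), 2.3218178749084473) 0.06998717189108268
guardtop ((604.5321655273438, -87.43963623046875), (58.24638366699219, 82.12985229492188), 1.1965330839157104) 0.1201462700010862 538
dial 0 0
dark ((597.2853393554688, -102.33891296386719), (131.05831909179688, 73.39844512939453), 89.89959716796875)
```

View pics/top1.png

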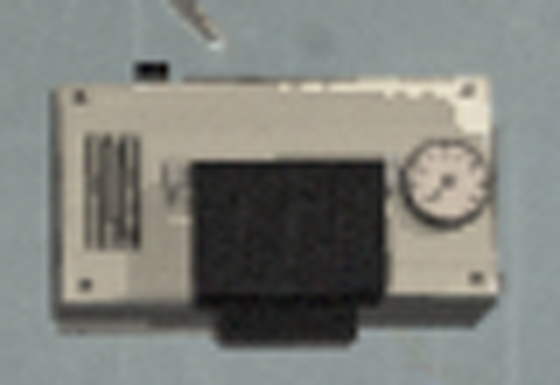

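Both views agree: panel centre (0.632, -0.085) and yaw 0.04, so the origin is about (0.606, -0.086). The heights and sizes match the task, and the dial is where it should be. Next I'll check reach for forward-tilted tools.

```bash
cat >> h.py <<'E'
from scipy.spatial.transform import Rotation as Ro
O=np.array([.6062,-.0856,0]);YAW=.040
ex=np.array([np.cos(YAW),np.sin(YAW),0]);ey=np.array([-ex[1],ex[0],0]);ez=np.array([0,0,1.])
def quat(pitch,s=1):   # pitch: angle of tool z below the horizontal (deg)
    p=np.radians(pitch);z=np.cos(p)*ex-np.sin(p)*ez;y=s*ey;return Ro.from_matrix(np.c_[np.cross(y,z),y,z]).as_quat()
def tcp(x,z,pitch,y=0): # own-frame mm of the fingertip end -> TCP
    p=np.radians(pitch);d=np.cos(p)*ex-np.sin(p)*ez
    return O+(x*ex+y*ey+z*ez)/1000-.011*d
E
python3 - <<'E'
from h import *
from plant import kin,ctrl
for s in(1,-1):
  for p in(10,20,30,40,50,60,90):
    print(s,p,[None if q is None else np.round(q,2).tolist() for q in (kin.inverse_kinematics(tcp(x,z,p),quat(p,s)) for x,z in((-70,60),(-10,165),(105,130)))])
E
```

```text
1 10 [[-0.68, 0.58, 2.45, 2.41, 1.32, 1.64], [-0.55, 0.21, 2.44, 2.44, 1.0, 1.89], [-0.39, 0.46, 2.18, 2.61, 0.95, 1.82]]
1 20 [[-0.64, 0.37, 2.49, 2.37, 1.01, 1.78], [-0.52, 0.06, 2.43, 2.27, 0.71, 2.09], [-0.38, 0.34, 2.17, 2.49, 0.68, 1.96]]
1 30 [[-0.59, 0.2, 2.48, 2.24, 0.71, 1.98], [-0.49, -0.04, 2.38, 1.92, 0.48, 2.47], [-0.36, 0.26, 2.13, 2.21, 0.43, 2.25]]
1 40 [[-0.53, 0.09, 2.44, 1.93, 0.46, 2.35], None, None]
1 50 [None, [-0.4, -0.07, 2.21, 0.68, 0.45, -2.55], [-0.31, 0.22, 1.97, 0.68, 0.36, -2.48]]
1 60 [[-0.42, 0.05, 2.27, 0.59, 0.41, -2.53], [-0.36, -0.03, 2.1, 0.34, 0.61, -2.21], [-0.28, 0.26, 1.86, 0.31, 0.55, -2.11]]
1 90 [[-0.29, 0.26, 1.92, -0.0, 0.96, -1.9], [-0.26, 0.23, 1.72, 0.0, 1.18, -1.87], [-0.21, 0.49, 1.45, 0.0, 1.2, -1.82]]
-1 10 [[-0.68, 0.58, 2.45, 2.41, 1.32, -1.5], [-0.55, 0.21, 2.44, 2.44, 1.0, -1.26], [-0.39, 0.46, 2.18, 2.61, 0.95, -1.32]]
-1 20 [[-0.64, 0.37, 2.49, 2.37, 1.01, -1.37], [-0.52, 0.06, 2.43, 2.27, 0.71, -1.05], [-0.38, 0.34, 2.17, 2.49, 0.68, -1.18]]
-1 30 [[-0.59, 0.2, 2.48, 2.24, 0.71, -1.16], [-0.49, -0.04, 2.38, 1.92, 0.48, -0.68], [-0.36, 0.26, 2.13, 2.21, 0.43, -0.89]]
-1 40 [[-0.53, 0.09, 2.44, 1.93, 0.46, -0.79], [-0.44, -0.08, 2.3, 1.29, 0.38, -0.03], [-0.33, 0.22, 2.06, 1.51, 0.28, -0.18]]
-1 50 [[-0.47, 0.04, 2.37, 1.27, 0.34, -0.09], [-0.4, -0.07, 2.21, 0.68, 0.45, 0.59], [-0.31, 0.22, 1.97, 0.68, 0.36, 0.66]]
-1 60 [[-0.42, 0.05, 2.27, 0.59, 0.41, 0.61], [-0.36, -0.03, 2.1, 0.34, 0.61, 0.93], [-0.28, 0.26, 1.86, 0.31, 0.55, 1.03]]
-1 90 [[-0.29, 0.26, 1.92, -0.0, 0.96, 1.24], [-0.26, 0.23, 1.72, 0.0, 1.18, 1.27], [-0.21, 0.49, 1.45, 0.0, 1.2, 1.32]]
```

```bash
cat >> h.py <<'E'
P=35
n=np.array([np.sin(np.radians(P)),np.cos(np.radians(P))])*11
def corner(x,z): return tcp(x-n[0],z-n[1],P)   # upper front edge of the closed fingertips
def arc(th,r=(-64,-8)): # point of the guard after turning by th, own x,z mm
    c,s=np.cos(th),np.sin(th);return 26+c*r[0]+s*r[1],92-s*r[0]+c*r[1]
E
python3 - <<'E'
from h import *
from plant import *
gripper_to(0.0,20)
q=quat(P,-1)
ctrl.move_pose(corner(-100,190),q)
print(ctrl.current_time(),ctrl.current_force().round(2) if hasattr(ctrl.current_force(),'round') else ctrl.current_force(),ctrl.current_gripper_width())
ctrl.move_linear(corner(-85,68),.12)
ctrl.move_linear(corner(-38,68),.08)
print(ctrl.current_time(),ctrl.current_force())
c=vision.camera('scene');cv2.imwrite('pics/s2.png',cv2.resize(c['pixels'][90:290,180:400,::-1],None,fx=3,fy=3))
E
```

```text
3.025 [-0.56 -0.64 -0.13] 0.00037393689972330894
4.9417 [-0.55869183  0.50070125 -0.5581998 ]
```

View pics/s2.png

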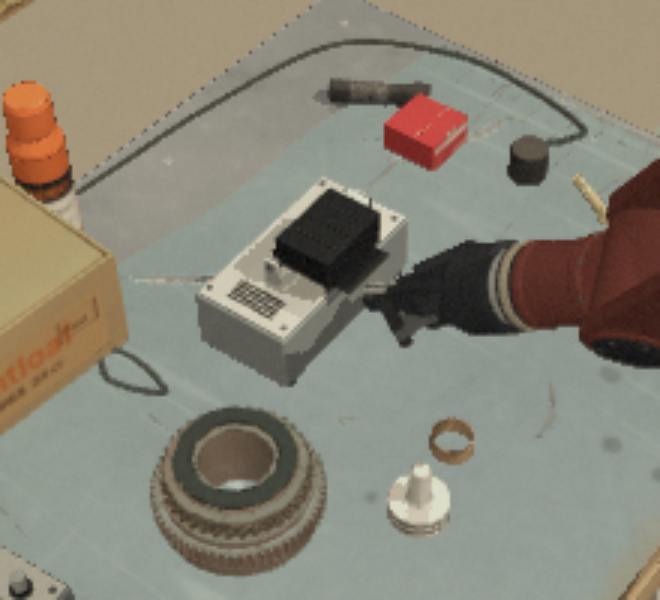

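The closed fingertips are just under the lip at crop pixel (370,295), with no contact and the loose parts clear. Now I'll lift along the arc.

Run:
```python
from h import *
from plant import *
for th in (0.03,.15,.3,.45,.6,.75,.9,1.05,1.2,1.35,1.45):
    ctrl.move_linear(corner(*arc(th)),.06)
    f=np.array(ctrl.current_force());print(th,round(ctrl.current_time(),2),f.round(2))
    if np.linalg.norm(f)>15: break
ctrl.sleep(.5)
c=vision.camera('scene');cv2.imwrite('pics/s3.png',cv2.resize(c['pixels'][90:290,180:400,::-1],None,fx=3,fy=3))
```

```text
0.03 5.44 [ 0.21 -0.75 -0.41]
0.15 5.72 [ 0.63  0.29 -0.28]
0.3 6.03 [-0.96  0.62 -0.77]
0.45 6.33 [0.24 0.28 0.25]
0.6 6.64 [ 0.35 -0.38 -0.07]
0.75 6.95 [ 0.03 -0.89 -1.  ]
0.9 7.26 [-0.7  -0.98 -0.58]
1.05 7.57 [ 0.64  0.65 -0.21]
1.2 7.88 [-0.65 -0.38  0.05]
1.35 8.18 [-0.51 -0.31  0.42]
1.45 8.44 [0.48 0.55 1.14]
```

View pics/s3.png

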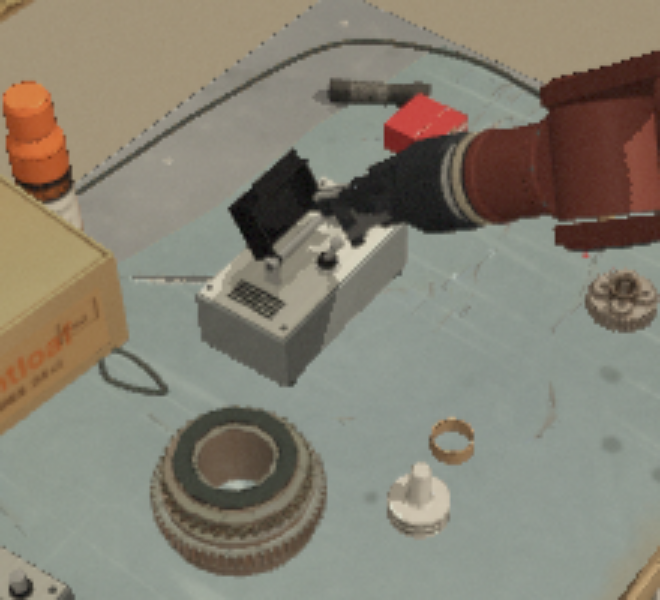

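The guard is folded back and stays open, with the toggle exposed near crop pixel (330,245). Next I'll push the toggle with a steeper tool (60°), in force-monitored steps.

```bash
cat >> h.py <<'E'
def c60(x,z):
    m=np.array([np.sin(np.pi/3),.5])*11;return tcp(x-m[0],z-m[1],60)
E
python3 - <<'E'
from h import *
from plant import *
ctrl.move_linear(corner(-60,185),.15)
ctrl.move_pose(c60(-55,170),quat(60,-1))
ctrl.move_linear(c60(-42,94),.12)
ctrl.sleep(.2);f0=np.mean([ctrl.current_force() for _ in range(10)],0)
for x in list(range(-30,-2,4))+[-2,-1,0,1,2,3,4,5]:
    ctrl.move_linear(c60(x,94),.04)
    f=np.array(ctrl.current_force());print(x,round(ctrl.current_time(),2),f.round(1))
    if np.linalg.norm(f-f0)>8: break
ctrl.move_linear(c60(-45,110),.1)
ctrl.move_linear(c60(-70,200),.2)
c=vision.camera('scene');cv2.imwrite('pics/s4.png',cv2.resize(c['pixels'][120:240,220:360,::-1],None,fx=5,fy=5))
print(ctrl.current_time())
E
```

```text
-30 12.12 [0.2 0.2 0.5]
-26 12.38 [-0.5  1.   0.3]
-22 12.62 [ 0.3  0.1 -0.7]
-18 12.88 [ 0.1  0.5 -0.2]
-14 13.12 [ 0.5  0.5 -0.6]
-10 13.38 [-0.4  0.5  1. ]
-6 13.62 [-0.7  1.6  0.2]
-2 13.88 [-1.6  1.5 -1.2]
-1 14.12 [-2.3  1.7 -0.3]
0 14.38 [-2.1  1.4  0.4]
1 14.62 [-1.9  1.2  0.2]
2 14.88 [-1.8  2.   0.4]
3 15.12 [-1.9  2.   1.2]
4 15.38 [-3.5  2.   1.2]
5 15.62 [-2.1  2.5  0.2]
16.9667
```

View pics/s4.png

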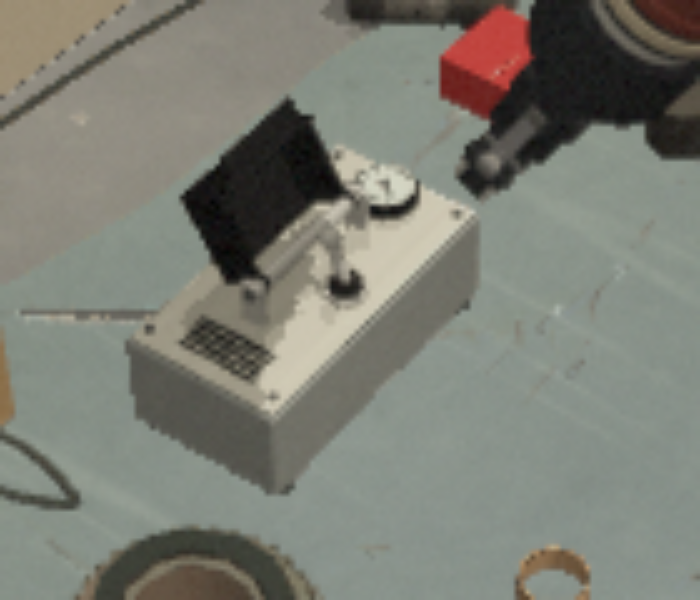

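The toggle now leans back: foot at crop pixel (345,285), ball at about (325,228). I'll compare that with projected ball positions for a few toggle angles.

Run:
```python
from h import *
c=dict(np.load('cam_scene.npz'));
def pr(x,z):
    X=c['R']@(O+(x*ex+z*ez)/1000)+c['t'];u=c['intrinsics']@X;u=u[:2]/u[2];return ((u-[220,120])*5).round(0)
print('foot',pr(0,74))
for a in (0,.3,.5,.7,.85,1.): print(a,pr(28*np.sin(a-.5),78+28*np.cos(a-.5)))
```

```text
foot [342. 288.]
0 [362. 260.]
0.3 [350. 250.]
0.5 [341. 245.]
0.7 [333. 242.]
0.85 [326. 240.]
1.0 [321. 239.]
```

The ball reads about 0.85–1.0. I'll push gently up to the hard stop, then nudge the guard from behind with the tool vertical.

Run:
```python
from h import *
from plant import *
ctrl.move_linear(c60(-45,110),.2)
ctrl.move_linear(c60(-42,94),.1)
ctrl.move_linear(c60(-5,94),.06)
for x in (0,3,4,5,6,7,8,9,10):
    ctrl.move_linear(c60(x,94),.04)
    ctrl.sleep(.05);f=np.mean([ctrl.current_force() for _ in range(5)],0);print(x,f.round(1))
    if -f[0]>6: break
ctrl.move_linear(c60(-45,110),.1)
ctrl.move_linear(c60(-60,230),.2)
q=quat(90,-1)
ctrl.move_pose(tcp(-30,250,90),q)
ctrl.move_linear(tcp(115,250,90),.2)
ctrl.move_linear(tcp(115,118,90),.15)
c=vision.camera('scene');cv2.imwrite('pics/s5.png',cv2.resize(c['pixels'][90:250,200:380,::-1],None,fx=4,fy=4))
print(ctrl.current_time(),ctrl.current_force())
```

```text
0 [-0.2  0.7 -0.4]
3 [ 0.5 -0.2 -0.6]
4 [ 0.3 -0.1 -0. ]
5 [-0.5 -0.4  0. ]
6 [-3.4 -1.7  0.9]
7 [-3.4 -0.9 -0.3]
8 [-3.9 -0.8 -1.2]
9 [-7.  -1.3  2.2]
25.1167 [0.37421055 0.5874135  0.1791138 ]
```

View pics/s5.png

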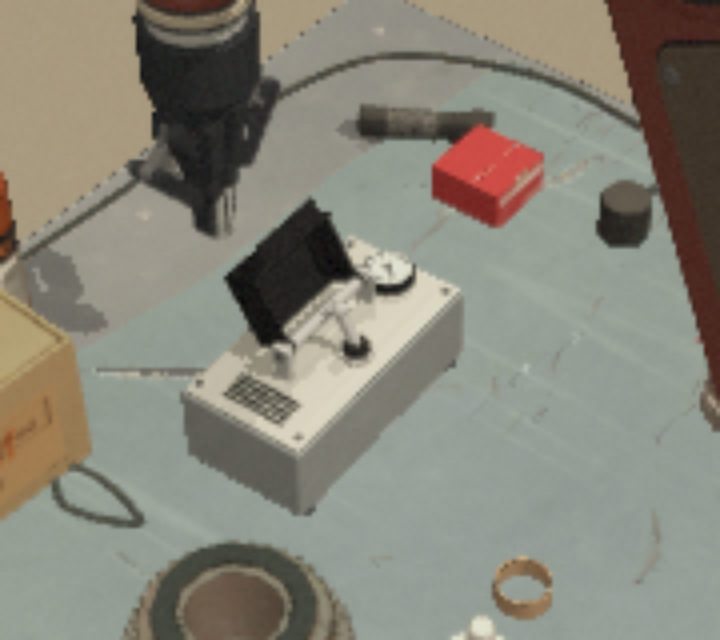

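The toggle reached its stop (force rise at 9 mm), and the fingertip now stands behind the open guard. Nudging it forward.

Run:
```python
from h import *
from plant import *
for x,z in ((95,118),(85,120),(75,122),(65,125),(55,128),(48,130),(42,130),(36,130)):
    ctrl.move_linear(tcp(x,z,90),.07)
    f=np.array(ctrl.current_force());print(x,round(ctrl.current_time(),2),f.round(1))
    if np.linalg.norm(f)>15: break
ctrl.move_linear(tcp(60,250,90),.15)
ctrl.sleep(.5)
ctrl.move_linear(tcp(-150,260,90,y=-100),.2)
ctrl.sleep(.3)
out=[]
for n in('scene','top'):
    c=vision.camera(n); W=cloud(c); cv2.imwrite(f'pics/{n}6.png',c['pixels'][...,::-1])
    L=(W-O)@np.c_[ex,ey,ez]*1000
    m=(abs(L[...,0]+2)<20)&(abs(L[...,1])<30)&(L[...,2]>100)&(L[...,2]<200)
    print(n,m.sum(),np.percentile(L[m][:,2],[5,50,95]) if m.any() else '')
print(ctrl.current_time(),ctrl.current_force())
```

```text
95 25.55 [ 0.   0.1 -0.4]
85 25.84 [5.7 1.3 4.2]
75 26.13 [-0.4  0.5 -1.3]
65 26.43 [0.5 0.3 0. ]
55 26.73 [-0.1  0.5  0.9]
48 26.98 [ 0.6 -0.4  0.7]
42 27.23 [ 0.4 -0.2 -0.5]
36 27.48 [0.7 0.1 0.7]
scene 244 [117.96497646 120.44033098 123.026441  ]
top 277 [116.2332245  120.72282558 124.89392749]
30.6667 [ 0.27777329 -0.24788478 -0.58424117]
```

View pics/scene6.png

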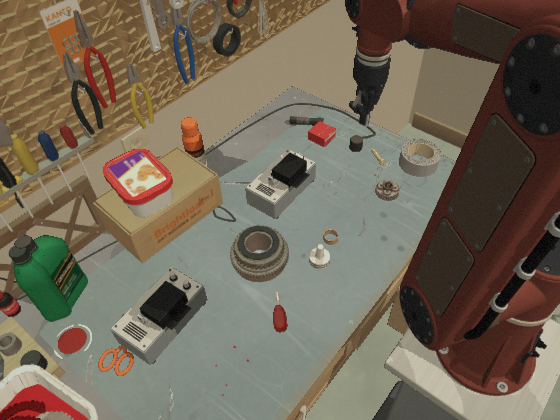

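The guard is back down at (290,168), its top at 120 mm, and the parts look unmoved. One quick comparison with the first picture for tilt, then hand in.

Run:
```python
from h import *
from plant import *
def tilt(c):
    L=(cloud(c)-O)@np.c_[ex,ey,ez]*1000
    m=(abs(L[...,0]+2)<24)&(abs(L[...,1])<34)&(L[...,2]>110)&(L[...,2]<135)
    p=L[m];return np.linalg.lstsq(np.c_[p[:,0],np.ones(len(p))],p[:,2],rcond=None)[0]
ok=[]
for n in('scene','top'):
    a=tilt(np.load(f'cam_{n}.npz'));b=tilt(vision.camera(n));print(n,a.round(3),b.round(3));ok.append(abs(b[1]-a[1])<.8)
if all(ok): print(sign_off())
```

```text
scene [-3.00000e-03  1.20581e+02] [4.00000e-03 1.20621e+02]
top [4.0000e-03 1.2039e+02] [8.00000e-03 1.20472e+02]
the job is handed in; nothing more can be done
None
```

The dial box's toggle is on at its back stop with its guard shut, I saw no change to the other box or the loose parts, and the job is handed in; the sign-off gave no verdict.

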